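# Clear the drilled cores, then draw the plug gauge to its mark

## Robot

A 7-joint arm with a two-finger parallel gripper is mounted at the origin on the work surface. World frame = base frame: x ahead of the robot, y to its left, z up, the work surface at z = 0. Lengths are in m, angles in rad, forces in N, time in s.
With the tool pointing down it reaches from about 0.425 to 0.875 m from the base axis. Payload 4.7 kg.
Tool frame: the origin (TCP) lies where the fingers leave the gripper's body, on its centre line; the fingertips stand 70 mm ahead of it and the grasp point (between the pads) lies 51 mm ahead of it; z points along the fingers, y is the line along which they close (so a half turn about z gives the same grasp; the last joint's range is limited). The gripper opens to 87 mm and grips with 3 to 60 N. Pads are 19 mm wide; open, the fingers measure 117 mm over their backs; the gripper's body (75 mm by 190 mm) begins 51 mm behind the grasp point.
Start: joints at [-1.184, 0.321, -0.07, 1.45, 0.023, 1.371, -0.057], TCP at [0.237, 0.605, 0.292] pointing down, gripper open.
Joint ranges: [-2.86, 2.86], [-0.3, 2.09], [-1.38, 1.24], [0.06, 2.45], [-1.56, 4.7], [0.09, 2.05], [-2.69, 2.69]. Speed limits (rad/s): [2.57, 2.57, 3.14, 3.14, 3.14, 3.14, 3.14].

## Interface

Orientations are given as a rotation vector (axis times angle).
In Python, from bench import ctrl gives the robot as it stands.
- The arm moves only by the tool play_rows, never from a script. Its argument "increments" is a list that holds one entry, the list of rows, each a list of 7 numbers: the shift along the tool's x, y, z as a fraction of full scale, then the turn, a rotation vector about the tool's x, y, z as a fraction of full scale, then the gripper command: -1 is shut, 1 is fully open, values between are in proportion. A call has 1 to 8 rows; each row is the pose to reach, as a shift and turn from the pose commanded when the call began, along the tool's axes at that moment; what a row does not reach only later rows make up. Full scale, the value 1, is 0.1 m for a shift and 90 degrees for a turn. A row lasts 1/10 s, in which the tool goes at most 50 mm and 8.59 degrees, less where a joint would pass 70% of its speed; a pose out of reach is approached as far as the arm can. A call with a number of a shift or a turn outside -1 to 1 is refused whole. A call with a gripper value outside its range is refused whole. The fingers move at their own pace and stop on an object; "squeeze" is the grip in N (left out, the last holds). Time passes only in rows, so rows that repeat a pose let the fingers close. It gives the time, the measured TCP pose, the force, the opening and the grip force at its end, in the units of the state.
- ctrl.get_state(): the state, without advancing time (a new reading comes with each control period).
- ctrl.get_image(name): name is "scene" or "top"; returns the picture (480x640x3 uint8, red, green, blue); there is no depth.
- ctrl.get_calibration(name): a dict with "vertical_fov" (degrees; the focal length in pixels is half the picture's height over the tangent of half this angle, whatever the lens; pixels are square), "cx", "cy" (the principal point, pixels), "dist_coeffs" ([k1, k2, p1, p2, k3] as OpenCV has them; the pictures are not rectified), "R" (3x3) and "t" (3): a world point X has camera coordinates R X + t. Camera axes: x right, y down, z forward; pixel columns grow to the right and rows downward; lengths in m; the calibration is good to about 2 mm. A picture is of the moment at which its call begins. get_calibration takes no time and is no camera call.
- ctrl.close_job(): hands the job in; it is judged then, once.
The state is a dict: "time": time; "joint_positions": joint angles; "qd": joint speeds; "joint_torque": joint torques, N m; "position": TCP position; "tool_rot": TCP orientation; "ft_force": force on the tool from outside, world axes, zero at the start; "torque": the same for the moment, N m; "grip_width": opening from 0.0 (shut) to 1.0 (fully open); "grip_force": force on a finger pad.
Only numpy, scipy, OpenCV 4.12 (cv2) and the standard library are available. Lean on these libraries where they do the work, as an engineer would, in place of code of your own. Each camera call takes 0.05 s, during which the arm holds its last target. There are 200 camera calls.

## Task

We are signing off this drilled granite block. First move both finished grey stone cores out of the core drill's metal catch tray into the blue tote, setting them down rather than dropping them and leaving the pinkish broken offcut in the tray; then draw the plug gauge gently and straight up out of its bore until its whole yellow band shows above the stone while the red band below it stays hidden inside, and finish still holding it there, upright and steady, so I can read it. Never pull it right out, do not lever it against the stone, and leave the tools and the steel rule where they are.

Things in the scene. Friction and masses are not known exactly. Their poses are not given: they have to be found in the camera images.
- gauge: Loose plug gauge in the block's bore, 0.3 kg; drops back if let go. Steel shaft 30 mm in diameter, 100 long; above it a green handle 24 in diameter, 46 long (100 to 146 mm above the origin), with a flat steel cap 22 in diameter, 4 thick. Origin: centre of the shaft's foot, which starts on the bore's floor; z up the shaft. Red band 10 to 24 mm and yellow band 44 to 58 mm above the origin, hidden in the bore at the start.
- bore_mouth (a point): Centre of the mouth of the gauge's bore, in the top face of the block. The bore is 31 mm in diameter, upright, blind, 90 mm deep, so the gauge's foot starts 90 mm below this point; yellow just clear means the foot is 44 mm below it, red just hidden means 24 mm below it.
- block: Dark granite block, immovable, 120 (x) by 180 (y) by 110 mm high. Origin: centre of its underside. The gauge's bore is at x 0, y -45 mm; an empty bore of the same size is at x 0, y +8 mm. The steel rule lies on its top at y +62 mm.
- core_a_center (a point): Centre of a finished grey granite core, an upright cylinder 26 mm in diameter and 45 mm high, about 65 g, standing in the catch tray; this point is 22.5 mm above its underside.
- core_b_center (a point): Centre of the other finished core, same size and kind.
- core_a: The first core itself; origin: centre of its underside.
- core_b: The other core itself; origin: centre of its underside.
- tray: Metal catch tray, immovable, open above, 220 (x) by 200 (y) by 30 mm high, walls and floor 4 mm. Origin: centre of its underside. On its +x side stands the green drill base, 90 mm high, from x 147 to 297 mm, y -70 to 70 mm, with a 30 mm high dark flange on its top, and a small chute at x 107 to 147 mm, up to 57 mm high.
- tote: Blue open tote, immovable, 200 (x) by 180 (y) by 80 mm high, walls and floor 5 mm, empty at the start. Origin: centre of its underside.
- offcut: Pinkish broken stone offcut in the tray, 42 by 30 by 32 mm, to be left in it. Origin: centre of its underside.
- rule: Flat steel rule lying on the block, 150 by 25 by 4 mm, along its x. Leave alone. Origin: centre of its underside.
- mallet: Round wooden mallet standing on its head, 96 mm across, 240 mm high. Leave alone. Origin: centre of its underside.
- hammer: Hammer lying on the bench at the left side. Leave alone.
- brush: Brush lying on the bench near the robot, to the right. Leave alone.
- chisel: Stone chisel lying on the bench near the robot, to the left, about 190 mm long. Leave alone.
Not all that is in view belongs to the job. Leave any purple look-alike of the core_b alone.

How it is judged:
On the way:
1. both cores rest in the tote, released, the gauge still down in its bore (x of core_a_center in the frame of tote between -0.092 and 0.092 m and y of core_a_center in the frame of tote between -0.082 and 0.082 m and z of core_a_center in the frame of tote between 0.005 and 0.072 m and linear speed of each of core_a, core_b below 0.03 m/s and contact force between the fingers and core_a below 0.1 N and x of core_b_center in the frame of tote between -0.092 and 0.092 m and y of core_b_center in the frame of tote between -0.082 and 0.082 m and z of core_b_center in the frame of tote between 0.005 and 0.072 m and contact force between the fingers and core_b below 0.1 N and z of gauge in the frame of bore_mouth below -0.08 m), for 0.2 s.
At the end, for the whole second after the job is handed in: Both cores lie in the tote, released and at rest; the offcut is still in the tray; the gauge is held by the fingers, still, upright within 0.06 rad and in its bore, its foot 22 to 46 mm below the mouth (yellow band clear, red band hidden, 2 mm grace), and presses on the stone with less than 15 N (x of core_a_center in the frame of tote between -0.092 and 0.092 m and y of core_a_center in the frame of tote between -0.082 and 0.082 m and z of core_a_center in the frame of tote between 0.005 and 0.072 m and linear speed of each of core_a, core_b below 0.03 m/s and contact force between the fingers and core_a below 0.1 N and x of core_b_center in the frame of tote between -0.092 and 0.092 m and y of core_b_center in the frame of tote between -0.082 and 0.082 m and z of core_b_center in the frame of tote between 0.005 and 0.072 m and contact force between the fingers and core_b below 0.1 N and z of gauge in the frame of bore_mouth between -0.046 and -0.022 m and horizontal distance between gauge and bore_mouth below 0.004 m and angle between gauge's own z axis and vertical below 0.06 rad and contact force between the fingers and gauge above 2 N and contact force between gauge and block below 15 N and linear speed of gauge below 0.01 m/s and z of offcut in the frame of tray below 0.03 m and x of offcut in the frame of tray between -0.11 and 0.11 m and y of offcut in the frame of tray between -0.1 and 0.1 m); the arm keeps its last pose, push and grip.
It fails at once if the gauge is pulled right out of its bore (z of gauge in the frame of bore_mouth above -0.004 m).
It fails at once if the gauge is levered hard against the stone (over 40 N) while it is drawn (z of gauge in the frame of bore_mouth above -0.085 m and contact force between gauge and block above 40 N).
It fails at once if a core is dropped (falls free faster than 0.9 m/s, about 40 mm) ((linear speed of core_a above 0.9 m/s and contact force between the fingers and core_a below 0.1 N) or (linear speed of core_b above 0.9 m/s and contact force between the fingers and core_b below 0.1 N)).
It fails at once if a tool or the rule is moved more than 30 mm (distance of any of rule, mallet, hammer, brush, chisel from where it was at the start of the episode above 0.03 m).
It also fails if it takes over 72 s, if anything falls off the work surface, if the arm or the gripper's body presses on something with over 40 N, if the wrist force passes 120 N, or if a joint passes its speed limit or range.

## Working session

There is one attempt and no reset: what is moved stays moved. The work goes in short steps, Python scripts to look and compute and a tool call to move; the robot and the scene stay as the last step left them, time stands still between calls to the robot, and variables do not carry over. Pictures are saved under pics/ and viewed, at most 10 in all, crops included, and the job is handed in when it is done.

Besides the shell and the picture viewer there is one more tool, called after "Request:" as name(argument=value, ...) on one line, values as JSON. play_rows: Moves the arm, as the interface text tells. Shift numbers are shares of 0.1 m and turn numbers shares of 90 degrees, none past 1 either way. Its arguments: {"type":"object","properties":{"increments":{"type":"array"},"squeeze":{"type":"number"}},"required":["increments"]}

```bash
mkdir -p pics; ls; python3 - <<'E'
from bench import ctrl
import cv2
s=ctrl.get_state(); print({k:s[k] for k in ("time","position","tool_rot","grip_width","grip_force","ft_force")})
for n in("scene","top"):
    cv2.imwrite(f"pics/{n}0.png",ctrl.get_image(n)[:,:,::-1]); c=ctrl.get_calibration(n); print(n,c)
E
```

```text
pics
{'time': 0.0, 'position': array([0.23665037, 0.60493861, 0.29116216]), 'tool_rot': array([-5.82129333e-01, -3.08694643e+00,  2.96825670e-03]), 'grip_width': 0.999545870642009, 'grip_force': 0.0, 'ft_force': array([-1.48150323,  0.48058786, -0.96875329])}
scene {'vertical_fov': 48.1633532558609, 'cx': 326.676809184821, 'cy': 234.40524489315123, 'dist_coeffs': array([-0.03591197,  0.        ,  0.        ,  0.        ,  0.        ]), 'R': array([[ 0.62651828,  0.77940378, -0.00214267],
       [ 0.60483621, -0.48792356, -0.62936775],
       [-0.49157706,  0.39301444, -0.77710466]]), 't': array([-0.31484805, -0.24087161,  1.60844027])}
top {'vertical_fov': 53.035444023012815, 'cx': 317.4306026749167, 'cy': 237.85696948743495, 'dist_coeffs': array([-0.03380577,  0.        ,  0.        ,  0.        ,  0.        ]), 'R': array([[-0.01195241, -0.99970813, -0.02099513],
       [-0.9948025 ,  0.01401183, -0.10085467],
       [ 0.10111941,  0.01968055, -0.99467962]]), 't': array([0.02002837, 0.50367113, 1.43877832])}
```

View pics/scene0.png

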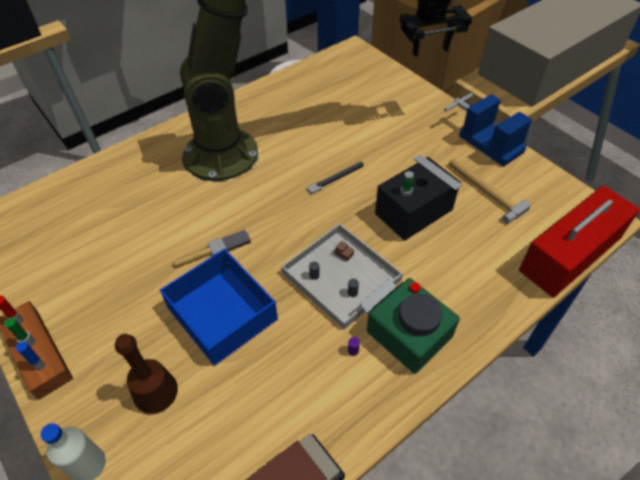

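View pics/top0.png

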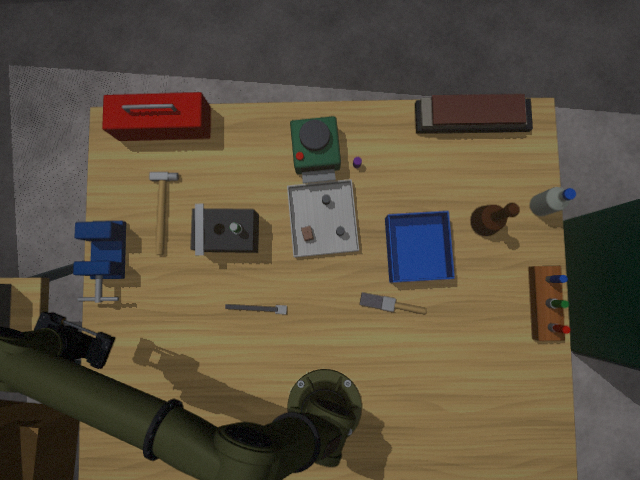

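The top view shows the cores at (326,200) and (341,232). Things that could be mistaken for them are the pinkish offcut at (308,233) and the purple look-alike at (357,162). The gauge is at (236,228) and the tote at (420,247). Next I'll measure these and check the choice in one crop.

```bash
cat > h.py <<'E'
from bench import ctrl
import cv2, numpy as np
def cal(n):
    c=ctrl.get_calibration(n); f=240/np.tan(np.radians(c["vertical_fov"]/2))
    K=np.array([[f,0,c["cx"]],[0,f,c["cy"]],[0,0,1]]); return K,c["dist_coeffs"],c["R"],c["t"]
def cast(n,uv,z):
    K,d,R,t=cal(n); p=cv2.undistortPoints(np.array([[uv]],float),K,d)[0,0]
    v=R.T@[p[0],p[1],1]; C=-R.T@t; return (C+v*(z-C[2])/v[2])[:2]
def proj(n,X):
    K,d,R,t=cal(n); return cv2.projectPoints(np.array([X],float),cv2.Rodrigues(R)[0],t,K,d)[0][0,0]
def blobs(m,roi,amin=15):
    x0,y0,x1,y1=roi; k=np.zeros(m.shape,np.uint8); k[y0:y1,x0:x1]=m[y0:y1,x0:x1]
    _,l,s,c=cv2.connectedComponentsWithStats(k)
    return [(c[i].round(1),s[i].tolist()) for i in range(1,len(s)) if s[i][4]>=amin]
E
python3 - <<'E'
from h import *
T=cv2.imread("pics/top0.png");S=cv2.imread("pics/scene0.png")
for n,I,r in(("top",T,(297,188,352,250)),("scene",S,(300,240,375,305))):
    for c,s in blobs((I.max(2)<100).astype(np.uint8),r): print(n,c,s,cast(n,c,.0265))
for n,I,r in(("top",T,(380,205,462,290)),("scene",S,(155,245,285,365))):
    h=cv2.cvtColor(I,cv2.COLOR_BGR2HSV); m=((h[...,0]>105)&(h[...,0]<130)&(h[...,1]>150)).astype(np.uint8)
    for c,s in blobs(m,r,200):
        print("tote",n,c,s)
        k=np.zeros_like(m);x0,y0,x1,y1=r;k[y0:y1,x0:x1]=m[y0:y1,x0:x1]
        cn=max(cv2.findContours(k,0,2)[0],key=cv2.contourArea); b=cv2.minAreaRect(cn)
        print(b, [cast(n,p,.08).round(3) for p in cv2.boxPoints(b)])
for n,I,r in(("top",T,(195,205,257,250)),("scene",S,(395,165,425,200))):
    h=cv2.cvtColor(I,cv2.COLOR_BGR2HSV)
    for c,s in blobs(((h[...,0]>40)&(h[...,0]<90)&(h[...,1]>60)).astype(np.uint8),r,8): print("green",n,c,s,cast(n,c,.145))
    for c,s in blobs((I.min(2)>95).astype(np.uint8),r,8): print("bright",n,c,s,cast(n,c,.17))
a=cv2.resize(T[180:265,185:365],None,fx=4.2,fy=4.2,interpolation=2)[:300]; a=cv2.resize(T[150:265,185:365],None,fx=2.9,fy=2.9,interpolation=2)
b=cv2.resize(S[150:330,280:470],None,fx=1.4,fy=1.4,interpolation=2)
o=np.zeros((600,534,3),np.uint8);o[:a.shape[0],:a.shape[1]]=a[:,:534];o[334:334+b.shape[0],:b.shape[1]]=b
cv2.imwrite("pics/crop1.png",o)
for p in[(202,208),(257,208),(257,250),(202,250)]: print("blk",cast("top",p,.11))
for p in [(288,186),(354,182),(358,255),(294,258)]: print("tray",cast("top",p,.03))
E
```

```text
top [316.  188.7] [297, 188, 43, 4, 87] [0.65584313 0.01603843]
top [327.7 201.6] [322, 195, 13, 14, 121] [ 0.61507395 -0.01936732]
top [310.3 237.1] [302, 227, 14, 17, 91] [0.50642749 0.03513758]
top [342.  233.1] [336, 226, 14, 14, 118] [ 0.51730089 -0.06149315]
scene [310.9 248.3] [300, 240, 25, 19, 92] [ 0.46616596 -0.02159108]
scene [363.3 248.5] [349, 240, 26, 21, 180] [0.5493607  0.08053832]
scene [341.9 253.5] [332, 246, 22, 15, 163] [0.52766347 0.02860702]
scene [312.5 271.3] [303, 262, 17, 18, 190] [ 0.52438385 -0.06172949]
scene [350.9 288.7] [341, 279, 18, 18, 205] [ 0.62136736 -0.02168859]
scene [309.2 295.5] [300, 285, 23, 20, 131] [ 0.57432354 -0.11036381]
tote top [418.3 248. ] [388, 212, 66, 70, 3633]
((420.13275146484375, 246.25689697265625), (67.11927032470703, 62.83256149291992), 86.633544921875) [array([ 0.564, -0.192]), array([ 0.572, -0.377]), array([ 0.376, -0.38 ]), array([ 0.368, -0.199])]
tote scene [219.5 305.1] [161, 249, 116, 115, 7415]
((219.82000732421875, 302.760009765625), (92.60001373291016, 87.60000610351562), 53.13010025024414) [array([ 0.38 , -0.392]), array([ 0.351, -0.187]), array([ 0.603, -0.203]), array([ 0.613, -0.388])]
green top [237.8 228.8] [234, 225, 7, 7, 24] [0.52052126 0.23483957]
bright top [198.5 227. ] [195, 205, 8, 45, 360] [0.5240786  0.33968266]
bright top [233.  226.2] [230, 223, 7, 8, 44] [0.52487399 0.24353517]
green scene [407.4 183.3] [402, 177, 13, 14, 137] [0.52957526 0.23505497]
bright scene [408.5 174. ] [405, 171, 8, 7, 38] [0.52426063 0.24001955]
blk [0.58729249 0.34641447]
blk [0.58469244 0.18580608]
blk [0.46273037 0.18569412]
blk [0.46483724 0.34485591]
tray [0.6649803  0.10197334]
tray [ 0.67415081 -0.10091384]
tray [ 0.44968689 -0.10853496]
tray [0.44318156 0.08503428]
```

View pics/crop1.png

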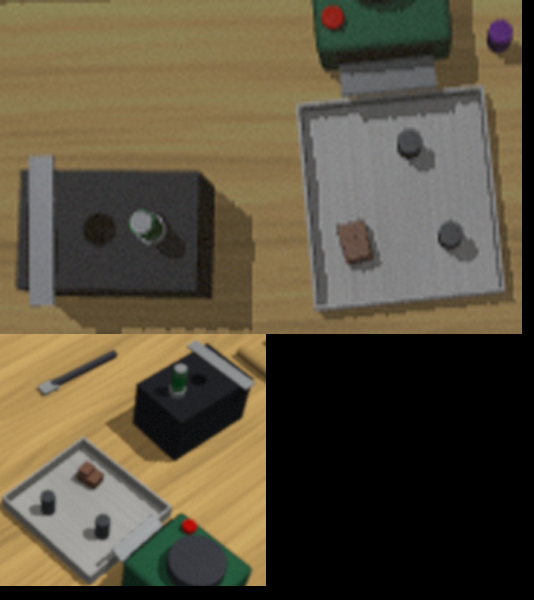

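The crop confirms the targets: two dark grey upright cylinders, core_a the far one near (0.622,-0.018) and core_b near (0.524,-0.058). The offcut is brownish pink, the purple look-alike lies outside the tray, and the gauge is near (0.525,0.240). I'm turning the tool so it closes along world y and moving above core_a.

Request:
play_rows(increments=[[[-0.33,-0.25,0,0,0,-0.08,0.2],[-0.67,-0.5,0,0,0,-0.16,0.2],[-1,-0.75,0,0,0,-0.238,0.2],[-1,-0.75,0,0,0,-0.238,0.2]]], squeeze=15)

```text
time: 0.5
position: [0.308, 0.4935, 0.2921]
tool_rot: [0.01, 3.139, -0.005]
ft_force: [1.3, -0.4, 0.1]
grip_width: 0.723
grip_force: 0.0
```

Request:
play_rows(increments=[[[-0.18,-0.29,0,0,0,0,0.2],[-0.36,-0.58,0,0,0,0,0.2],[-0.53,-0.86,0,0,0,0,0.2]]])

```text
time: 0.8
position: [0.356, 0.4122, 0.2919]
tool_rot: [0.001, -3.141, 0.001]
ft_force: [0.5, -0.9, 0.2]
grip_width: 0.607
grip_force: 0.0
```

Request:
play_rows(increments=[[[-0.18,-0.29,0,0,0,0,0.2],[-0.36,-0.58,0,0,0,0,0.2],[-0.53,-0.86,0,0,0,0,0.2]]])

```text
time: 1.1
position: [0.4092, 0.3261, 0.292]
tool_rot: [0.001, -3.141, 0.0]
ft_force: [0.6, 0.5, 0.3]
grip_width: 0.598
grip_force: 0.0
```

Request:
play_rows(increments=[[[-0.18,-0.29,0,0,0,0,0.2],[-0.36,-0.58,0,0,0,0,0.2],[-0.53,-0.86,0,0,0,0,0.2],[-0.53,-0.86,0,0,0,0,0.2]]])

```text
time: 1.5
position: [0.4644, 0.2363, 0.2921]
tool_rot: [0.012, 3.141, -0.003]
ft_force: [-0.4, -0.5, -0.5]
grip_width: 0.602
grip_force: 0.0
```

Request:
play_rows(increments=[[[-0.18,-0.29,0,0,0,0,0.2],[-0.36,-0.58,0,0,0,0,0.2],[-0.53,-0.85,0,0,0,0,0.2]]])

```text
time: 1.8
position: [0.5152, 0.1562, 0.292]
tool_rot: [0.003, -3.141, -0.0]
ft_force: [0.1, -0.4, -0.1]
grip_width: 0.602
grip_force: 0.0
```

Request:
play_rows(increments=[[[-0.18,-0.29,0,0,0,0,0.2],[-0.36,-0.58,0,0,0,0,0.2],[-0.53,-0.85,0,0,0,0,0.2]]])

```text
time: 2.1
position: [0.5685, 0.0712, 0.292]
tool_rot: [0.002, -3.141, -0.0]
ft_force: [-0.1, 0.2, -0.6]
grip_width: 0.597
grip_force: 0.0
```

Request:
play_rows(increments=[[[-0.18,-0.29,0.4,0,0,0,0.2],[-0.36,-0.58,0.8,0,0,0,0.2],[-0.53,-0.85,1,0,0,0,0.2],[-0.53,-0.85,1,0,0,0,0.2],[-0.53,-0.85,1,0,0,0,0.2]]])

```text
time: 2.6
position: [0.6208, -0.0133, 0.191]
tool_rot: [-0.001, -3.139, -0.0]
ft_force: [-0.3, 0.8, -1.0]
grip_width: 0.605
grip_force: 0.0
```

```bash
python3 - <<'E'
from h import *
a=ctrl.get_image("top")[:,:,::-1];b=ctrl.get_image("scene")[:,:,::-1]
cv2.imwrite("pics/t2.png",a);cv2.imwrite("pics/s2.png",b)
s=ctrl.get_state();print(s["position"],s["tool_rot"])
o=np.hstack([cv2.resize(a[150:270,260:380],(400,400),interpolation=2),cv2.resize(b[180:340,270:430],(400,400),interpolation=2)])
cv2.imwrite("pics/c2.png",o)
for X in[(.622,-.018,.049),(.622,-.018,.004),(.524,-.058,.049),(.524,-.058,.004)]: print(proj("scene",X),proj("top",X))
E
```

```text
[ 0.62140992 -0.01143545  0.1929132 ] [-4.79605229e-03  3.14075394e+00  2.15743874e-03]
[352.59226232 282.75981489] [327.21637814 198.03511584]
[351.92771864 293.20577443] [327.22755869 200.68195476]
[313.41491165 265.00686969] [341.01957459 230.06511208]
[313.80522186 275.67211379] [340.61514053 231.76792781]
```

View pics/c2.png

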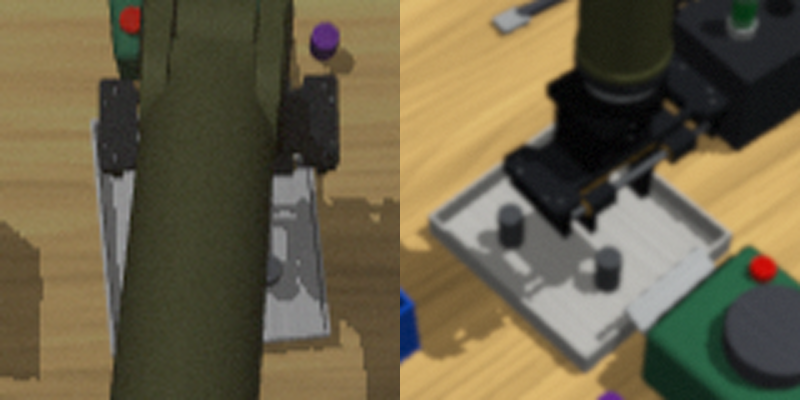

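The scene crop shows core_a at about (353,288) and core_b at (314,270), matching my projections within a pixel. Going down on core_a.

Request:
play_rows(increments=[[[0,-0.05,0.2,0,0,0,0.2],[0,-0.05,0.45,0,0,0,0.2],[0,-0.05,0.7,0,0,0,0.2],[0,-0.05,0.9,0,0,0,0.2],[0,-0.05,1,0,0,0,0.2],[0,-0.05,1,0,0,0,0.2],[0,-0.05,1,0,0,0,0.2]]])

```text
time: 3.4
position: [0.6219, -0.0178, 0.0937]
tool_rot: [-0.003, 3.139, 0.001]
ft_force: [0.6, -0.4, 0.1]
grip_width: 0.596
grip_force: 0.0
```

Request:
play_rows(increments=[[[0,0,0,0,0,0,-0.2],[0,0,0,0,0,0,-0.45],[0,0,0,0,0,0,-1],[0,0,0,0,0,0,-1],[0,0,0,0,0,0,-1],[0,0,0,0,0,0,-1]]])

```text
time: 4.0
position: [0.6214, -0.0184, 0.0926]
tool_rot: [-0.002, 3.141, 0.001]
ft_force: [-0.2, 1.6, 2.6]
grip_width: 0.292
grip_force: 15.0
```

Request:
play_rows(increments=[[[0,0,-0.2,0,0,0,-1],[0,0,-0.5,0,0,0,-1],[0,0,-0.8,0,0,0,-1],[0,0,-1,0,0,0,-1],[0,0,-1,0,0,0,-1]]])

```text
time: 4.5
position: [0.6229, -0.019, 0.1956]
tool_rot: [-0.001, 3.136, 0.0]
ft_force: [0.1, -0.5, -0.3]
grip_width: 0.292
grip_force: 15.0
```

Request:
play_rows(increments=[[[0.08,-0.13,0,0,0,0.08,-1],[0.16,-0.26,0,0,0,0.17,-1],[0.25,-0.4,0,0,0,0.25,-1],[0.34,-0.54,0,0,0,0.33,-1],[0.42,-0.67,0,0,0,0.42,-1],[0.5,-0.8,0,0,0,0.5,-1]]])

```text
time: 5.1
position: [0.57, -0.0992, 0.1906]
tool_rot: [-1.208, -2.898, 0.002]
ft_force: [0.2, -0.4, -0.4]
grip_width: 0.294
grip_force: 15.0
```

Request:
play_rows(increments=[[[-0.03,-0.15,0,0,0,0.08,-1],[-0.06,-0.3,0,0,0,0.17,-1],[-0.09,-0.45,0,0,0,0.25,-1],[-0.12,-0.6,0,0,0,0.33,-1],[-0.15,-0.75,0,0,0,0.42,-1],[-0.18,-0.9,0,0,0,0.5,-1],[-0.18,-0.9,0,0,0,0.5,-1]]])

```text
time: 5.8
position: [0.5184, -0.1771, 0.1911]
tool_rot: [-2.224, -2.217, 0.003]
ft_force: [0.6, -0.4, -1.0]
grip_width: 0.295
grip_force: 15.0
```

Request:
play_rows(increments=[[[-0.25,-0.17,0,0,0,0,-1],[-0.5,-0.34,0,0,0,0,-1],[-0.77,-0.51,0,0,0,0,-1],[-0.77,-0.51,0,0,0,0,-1],[-0.77,-0.51,0,0,0,0,-1]]])

```text
time: 6.3
position: [0.4695, -0.2517, 0.1917]
tool_rot: [-2.218, -2.223, -0.0]
ft_force: [0.9, 1.4, -1.1]
grip_width: 0.29
grip_force: 15.0
```

```bash
python3 - <<'E'
from h import *
b=ctrl.get_image("scene")[:,:,::-1]; cv2.imwrite("pics/c3.png",cv2.resize(b[180:400,120:400],(763,600),interpolation=2))
s=ctrl.get_state();print(s["position"],cv2.Rodrigues(s["tool_rot"])[0].round(3),s["grip_width"],s["grip_force"])
E
```

```text
[ 0.47006085 -0.25084977  0.19171582] [[-0.004  1.    -0.   ]
 [ 1.     0.004  0.001]
 [ 0.001 -0.    -1.   ]] 0.2949395682880863 15.000096552539617
```

View pics/c3.png

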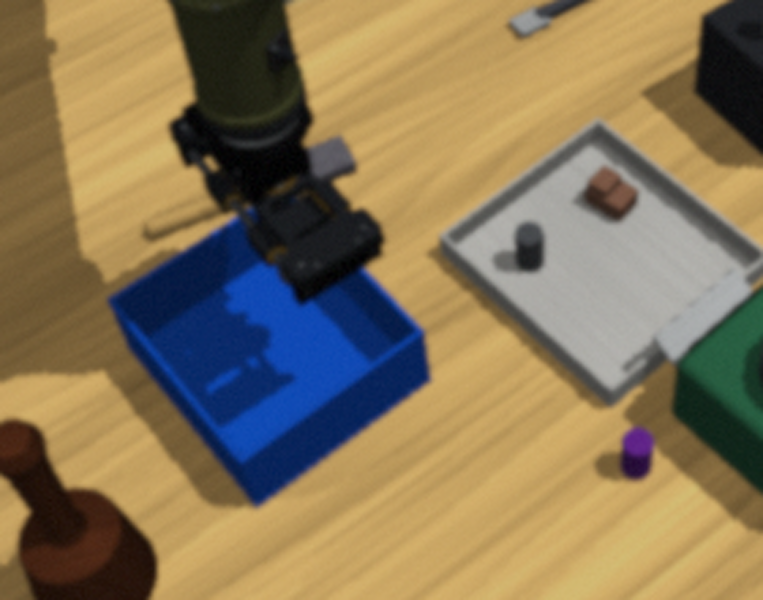

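The picture shows core_a held out of the tray, with the gripper over the tote's tray side, core_b at crop (529,247) and the offcut still in place. Lowering to set it down.

Request:
play_rows(increments=[[[0,0,0.2,0,0,0,-1],[0,0,0.5,0,0,0,-1],[0,0,0.75,0,0,0,-1],[0,0,0.9,0,0,0,-1],[0,0,0.95,0,0,0,-1],[0,0,0.97,0,0,0,-1],[0,0,0.97,0,0,0,-1]]])

```text
time: 7.05
position: [0.4702, -0.2522, 0.0959]
tool_rot: [2.219, 2.222, 0.001]
ft_force: [0.3, 0.3, 0.0]
grip_width: 0.292
grip_force: 15.0
```

Request:
play_rows(increments=[[[0,0,0.01,0,0,0,-1],[0,0,0.01,0,0,0,-1]]])

```text
time: 7.25
position: [0.47, -0.2523, 0.095]
tool_rot: [2.219, 2.222, 0.002]
ft_force: [-0.3, 0.6, -0.8]
grip_width: 0.293
grip_force: 15.0
```

Within about 1.5 mm of the floor; a last touch down, then open and lift.

Request:
play_rows(increments=[[[0,0,0.01,0,0,0,-1],[0,0,0.01,0,0,0,-1],[0,0,0.01,0,0,0,-0.35],[0,0,0.01,0,0,0,-0.2],[0,0,0.01,0,0,0,0.1],[0,0,0.01,0,0,0,0.2],[0,0,0.01,0,0,0,0.2],[0,0,0.01,0,0,0,0.2]]])

```text
time: 8.05
position: [0.4695, -0.2521, 0.0932]
tool_rot: [-2.22, -2.223, 0.0]
ft_force: [-0.4, 0.2, -1.0]
grip_width: 0.583
grip_force: 0.0
```

Request:
play_rows(increments=[[[0,0,-0.15,0,0,0,0.2],[0,0,-0.4,0,0,0,0.2],[0,0,-0.7,0,0,0,0.2],[0,0,-1,0,0,0,0.2]]])

```text
time: 8.45
position: [0.4693, -0.2524, 0.1952]
tool_rot: [2.221, 2.222, 0.0]
ft_force: [0.6, 0.1, 0.7]
grip_width: 0.601
grip_force: 0.0
```

Request:
play_rows(increments=[[[0.33,0.1,0,0,0,0,0.2],[0.67,0.2,0,0,0,0,0.2],[1,0.27,0,0,0,0,0.2]]])

```text
time: 8.75
position: [0.4971, -0.1512, 0.1949]
tool_rot: [2.22, 2.22, 0.003]
ft_force: [1.0, -0.3, -0.0]
grip_width: 0.6
grip_force: 0.0
```

Request:
play_rows(increments=[[[0.33,0.1,0,0,0,0,0.2],[0.67,0.2,0,0,0,0,0.2],[0.94,0.27,0,0,0,0,0.2],[0.94,0.27,0,0,0,0,0.2],[0.94,0.27,0,0,0,0,0.2]]])

```text
time: 9.25
position: [0.5235, -0.058, 0.1941]
tool_rot: [2.218, 2.223, 0.0]
ft_force: [0.2, -1.0, 0.3]
grip_width: 0.6
grip_force: 0.0
```

```bash
python3 - <<'E'
from h import *
a=ctrl.get_image("top")[:,:,::-1];b=ctrl.get_image("scene")[:,:,::-1]
s=ctrl.get_state();print(s["position"],s["tool_rot"],s["grip_width"])
o=np.hstack([cv2.resize(a[190:290,310:460],(400,267),interpolation=2),cv2.resize(b[220:370,150:375],(400,267),interpolation=2)])
cv2.imwrite("pics/c4.png",o)
E
```

```text
[ 0.52309429 -0.05960077  0.19386824] [2.22187658e+00 2.21987589e+00 1.51010258e-04] 0.5961683715481378
```

View pics/c4.png

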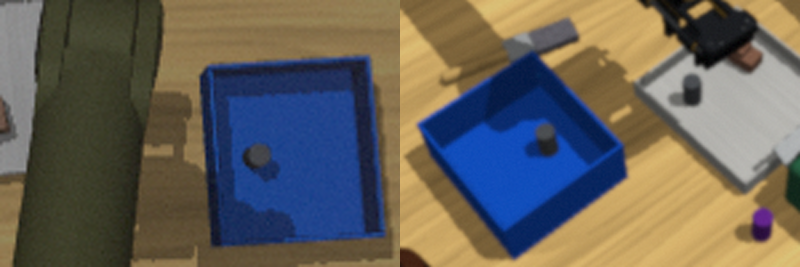

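core_a stands upright in the tote, at (258,157) in the left crop and (546,139) in the right. Now core_b.

Request:
play_rows(increments=[[[0,0,0.2,0,0,0,0.2],[0,0,0.45,0,0,0,0.2],[0,0,0.7,0,0,0,0.2],[0,0,0.9,0,0,0,0.2],[0,0,1,0,0,0,0.2],[0,0,1,0,0,0,0.2],[0,0,1,0,0,0,0.2]]])

```text
time: 10.05
position: [0.5237, -0.0588, 0.0941]
tool_rot: [2.221, 2.221, 0.001]
ft_force: [-0.3, 0.0, 0.9]
grip_width: 0.603
grip_force: 0.0
```

Request:
play_rows(increments=[[[0,0,0,0,0,0,-0.2],[0,0,0,0,0,0,-0.45],[0,0,0,0,0,0,-1],[0,0,0,0,0,0,-1],[0,0,0,0,0,0,-1],[0,0,0,0,0,0,-1]]])

```text
time: 10.65
position: [0.5237, -0.0579, 0.0936]
tool_rot: [2.22, 2.222, 0.001]
ft_force: [-0.5, 0.1, 3.2]
grip_width: 0.29
grip_force: 15.0
```

Request:
play_rows(increments=[[[0,0,-0.2,0,0,0,-1],[0,0,-0.5,0,0,0,-1],[0,0,-0.8,0,0,0,-1],[0,0,-1,0,0,0,-1],[0,0,-1,0,0,0,-1]]])

```text
time: 11.15
position: [0.5249, -0.0582, 0.1959]
tool_rot: [2.218, 2.22, 0.007]
ft_force: [0.7, -0.4, -0.3]
grip_width: 0.295
grip_force: 15.0
```

Request:
play_rows(increments=[[[-0.28,-0.05,0,0,0,0,-1],[-0.57,-0.1,0,0,0,0,-1],[-0.86,-0.16,0,0,0,0,-1]]])

```text
time: 11.45
position: [0.5065, -0.1445, 0.1919]
tool_rot: [-2.218, -2.223, 0.002]
ft_force: [0.5, -0.4, -0.5]
grip_width: 0.291
grip_force: 15.0
```

Request:
play_rows(increments=[[[-0.28,-0.05,0,0,0,0,-1],[-0.57,-0.1,0,0,0,0,-1],[-0.86,-0.16,0,0,0,0,-1]]])

```text
time: 11.75
position: [0.4905, -0.2307, 0.1918]
tool_rot: [-2.219, -2.222, 0.002]
ft_force: [0.7, -0.2, -1.1]
grip_width: 0.29
grip_force: 15.0
```

Request:
play_rows(increments=[[[-0.28,-0.05,0,0,0,0,-1],[-0.57,-0.1,0,0,0,0,-1],[-0.86,-0.16,0,0,0,0,-1],[-0.86,-0.16,0,0,0,0,-1],[-0.86,-0.16,0,0,0,0,-1]]])

```text
time: 12.25
position: [0.4745, -0.3163, 0.1919]
tool_rot: [-2.221, -2.219, 0.002]
ft_force: [0.1, 1.0, -0.8]
grip_width: 0.293
grip_force: 15.0
```

Request:
play_rows(increments=[[[0,0,0.2,0,0,0,-1],[0,0,0.5,0,0,0,-1],[0,0,0.75,0,0,0,-1],[0,0,0.9,0,0,0,-1],[0,0,0.95,0,0,0,-1],[0,0,0.97,0,0,0,-1],[0,0,0.97,0,0,0,-1],[0,0,0.97,0,0,0,-1]]])

```text
time: 13.05
position: [0.4762, -0.3165, 0.0973]
tool_rot: [2.219, 2.221, 0.001]
ft_force: [0.9, 0.4, -1.0]
grip_width: 0.296
grip_force: 15.0
```

Request:
play_rows(increments=[[[0,0,0.02,0,0,0,-1],[0,0,0.02,0,0,0,-1],[0,0,0.02,0,0,0,-0.35],[0,0,0.02,0,0,0,-0.2],[0,0,0.02,0,0,0,0.1],[0,0,0.02,0,0,0,0.2],[0,0,0.02,0,0,0,0.2],[0,0,0.02,0,0,0,0.2]]])

```text
time: 13.85
position: [0.4755, -0.3161, 0.0942]
tool_rot: [-2.22, -2.223, -0.0]
ft_force: [0.4, 1.1, 0.1]
grip_width: 0.587
grip_force: 0.0
```

Request:
play_rows(increments=[[[0,0,-0.15,0,0,0,0.2],[0,0,-0.4,0,0,0,0.2],[0,0,-0.7,0,0,0,0.2],[0,0,-1,0,0,0,0.2]]])

```text
time: 14.25
position: [0.4753, -0.3163, 0.1963]
tool_rot: [2.221, 2.222, 0.0]
ft_force: [0.5, 0.8, 0.2]
grip_width: 0.599
grip_force: 0.0
```

Request:
play_rows(increments=[[[0.3,0.03,-0.3,0,0,0,0.2],[0.6,0.06,-0.6,0,0,0,0.2],[0.93,0.08,-1,0,0,0,0.2]]])

```text
time: 14.55
position: [0.4825, -0.2237, 0.2942]
tool_rot: [-2.222, -2.22, 0.001]
ft_force: [1.0, 1.2, -0.2]
grip_width: 0.6
grip_force: 0.0
```

Request:
play_rows(increments=[[[0.31,0.03,0,0,0,0,0.2],[0.62,0.06,0,0,0,0,0.2],[0.93,0.08,0,0,0,0,0.2]]])

```text
time: 14.85
position: [0.4913, -0.1305, 0.2945]
tool_rot: [2.22, 2.221, 0.003]
ft_force: [-0.2, 0.2, 0.1]
grip_width: 0.601
grip_force: 0.0
```

Request:
play_rows(increments=[[[0.31,0.03,0,0,0,0,0.2],[0.62,0.06,0,0,0,0,0.2],[0.93,0.08,0,0,0,0,0.2],[0.93,0.08,0,0,0,0,0.2],[0.93,0.08,0,0,0,0,0.2]]])

```text
time: 15.35
position: [0.4992, -0.0383, 0.2936]
tool_rot: [2.218, 2.223, 0.001]
ft_force: [-0.2, -1.5, 0.4]
grip_width: 0.598
grip_force: 0.0
```

```bash
python3 - <<'E'
from h import *
a=ctrl.get_image("top")[:,:,::-1];b=ctrl.get_image("scene")[:,:,::-1]
cv2.imwrite("pics/t5.png",a);cv2.imwrite("pics/s5.png",b)
s=ctrl.get_state();print(s["position"],s["tool_rot"],s["grip_width"],s["ft_force"])
o=np.zeros((600,800,3),np.uint8)
o[:267]=np.hstack([cv2.resize(a[190:290,330:480],(400,267),interpolation=2),cv2.resize(b[230:380,100:325],(400,267),interpolation=2)])
o[270:600]=np.hstack([cv2.resize(a[195:261,190:270],(400,330),interpolation=2),cv2.resize(b[150:240,365:474],(400,330),interpolation=2)])
cv2.imwrite("pics/c5.png",o)
E
```

```text
[ 0.49910027 -0.03978498  0.29341173] [2.22197976e+00 2.21979936e+00 6.05916689e-04] 0.5977134325577963 [ 0.28175778  0.13659833 -0.34442702]
```

View pics/c5.png

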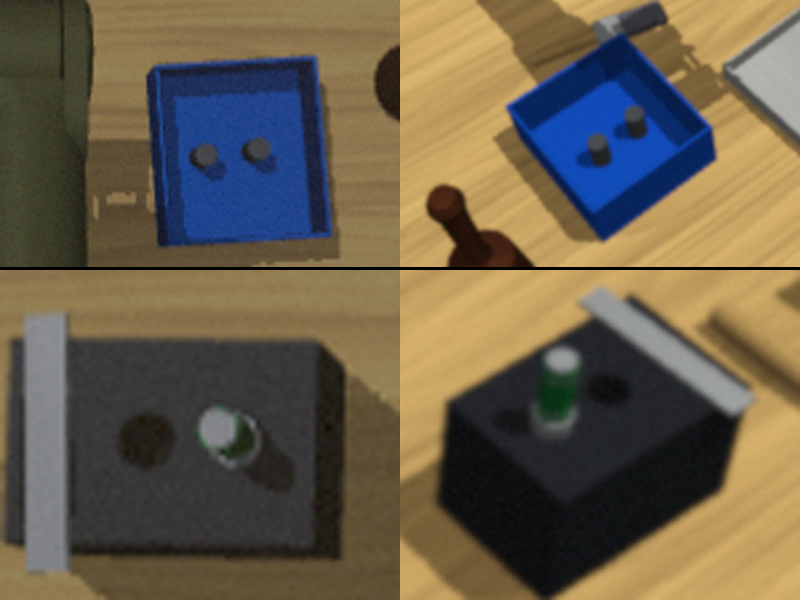

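Both cores stand upright in the tote, at crop (204,156) and (258,150), and the gauge's cap is at (219,429) in the lower left crop. Refining the gauge position.

```bash
python3 - <<'E'
from h import *
I={n:cv2.imread(f) for n,f in(("top","pics/t5.png"),("scene","pics/s5.png"))}
roi={"top":(225,218,240,232),"scene":(402,168,416,180)}
pts={}
for n in I:
  for th in(105,120,135):
    h=cv2.cvtColor(I[n],cv2.COLOR_BGR2HSV)
    for c,s in blobs(((h[...,2]>th)&(h[...,1]<50)).astype(np.uint8),roi[n],10):
        print(n,th,c,s,cast(n,c,.17)); pts[n]=c
P=[];q=[]
for n in("top","scene"):
    K,d,R,t=cal(n);P.append(np.c_[R,t]);q.append(cv2.undistortPoints(np.array([[pts[n]]],float),K,d)[0,0].reshape(2,1))
X=cv2.triangulatePoints(P[0],P[1],*q);print("tri",(X[:3]/X[3]).ravel())
print("empty bore",cast("top",(190+146.5/5-.5,195+169.5/5-.5),.11), "shaft base(visible foot ctr)",cast("scene",(365+155/3.67-.5,150+150/3.67-.5),.113))
c=[cast("top",(190+x/5-.5,195+(y-270)/5-.5),.11) for x,y in((10,340),(314,340),(316,545),(8,543))];print("blk",np.round(c,4).tolist(),np.mean(c,0))
E
```

```text
top 105 [233.  226.2] [230, 223, 7, 8, 44] [0.52487399 0.24353517]
top 120 [233.  226.2] [230, 223, 7, 7, 40] [0.52487399 0.24353517]
scene 105 [408.6 174.1] [405, 171, 8, 7, 42] [0.52466356 0.23996704]
scene 120 [408.7 173.9] [405, 172, 8, 5, 34] [0.52431867 0.24064522]
scene 135 [408.7 173.9] [406, 172, 7, 5, 26] [0.52431867 0.24064522]
tri [0.52420002 0.24271138 0.16892522]
empty bore [0.52681016 0.29663394] shaft base(visible foot ctr) [0.52618412 0.24108876]
blk [[0.5863, 0.3772], [0.5834, 0.1995], [0.4643, 0.1981], [0.4679, 0.3766]] [0.52549133 0.28785394]
```

Request:
play_rows(increments=[[[0.31,0.03,0,0,0,0,0.2],[0.62,0.06,0,0,0,0,0.2],[0.93,0.09,0,0,0,0,0.2]]])

```text
time: 15.75
position: [0.5083, 0.0538, 0.2933]
tool_rot: [2.224, 2.218, 0.001]
ft_force: [0.6, -0.6, 0.6]
grip_width: 0.603
grip_force: 0.0
```

Request:
play_rows(increments=[[[0.31,0.03,0,0,0,0,0.2],[0.62,0.06,0,0,0,0,0.2],[0.93,0.09,0,0,0,0,0.2],[0.93,0.09,0,0,0,0,0.2],[0.93,0.09,0,0,0,0,0.2]]])

```text
time: 16.25
position: [0.5173, 0.1467, 0.2928]
tool_rot: [2.221, 2.221, -0.001]
ft_force: [-0.3, -0.7, 0.7]
grip_width: 0.599
grip_force: 0.0
```

Request:
play_rows(increments=[[[0.3,0.03,0,0,0,0,0.2],[0.6,0.05,0,0,0,0,0.2],[0.95,0.08,0,0,0,0,0.2],[0.95,0.08,0,0,0,0,0.2],[0.95,0.08,0,0,0,0,0.2]]])

```text
time: 16.75
position: [0.5254, 0.2411, 0.2928]
tool_rot: [2.221, 2.22, -0.001]
ft_force: [-0.1, -1.2, -0.1]
grip_width: 0.601
grip_force: 0.0
```

Request:
play_rows(increments=[[[0,0,0.2,0,0,0,0.2],[0,0,0.45,0,0,0,0.2],[0,0,0.7,0,0,0,0.2],[0,0,0.85,0,0,0,0.2],[0,0,0.92,0,0,0,0.2],[0,0,0.92,0,0,0,0.2],[0,0,0.92,0,0,0,0.2],[0,0,0.92,0,0,0,0.2]]])

```text
time: 17.55
position: [0.5256, 0.2429, 0.2022]
tool_rot: [2.22, 2.222, 0.004]
ft_force: [-0.1, 0.5, 0.1]
grip_width: 0.601
grip_force: 0.0
```

```bash
python3 - <<'E'
from h import *
b=ctrl.get_image("scene")[:,:,::-1]
s=ctrl.get_state();print(s["position"],cv2.Rodrigues(s["tool_rot"])[0].round(4),s["grip_width"],s["ft_force"],s["torque"])
cv2.imwrite("pics/c6.png",cv2.resize(b[120:240,350:490],(700,600),interpolation=2))
E
```

```text
[0.52551506 0.24300422 0.20204758] [[-0.0011  1.      0.0018]
 [ 1.      0.0011  0.0012]
 [ 0.0012  0.0019 -1.    ]] 0.599326099125504 [-0.10180774 -0.2865871  -0.3782431 ] [-0.08461011  0.03841431 -0.02726818]
```

View pics/c6.png

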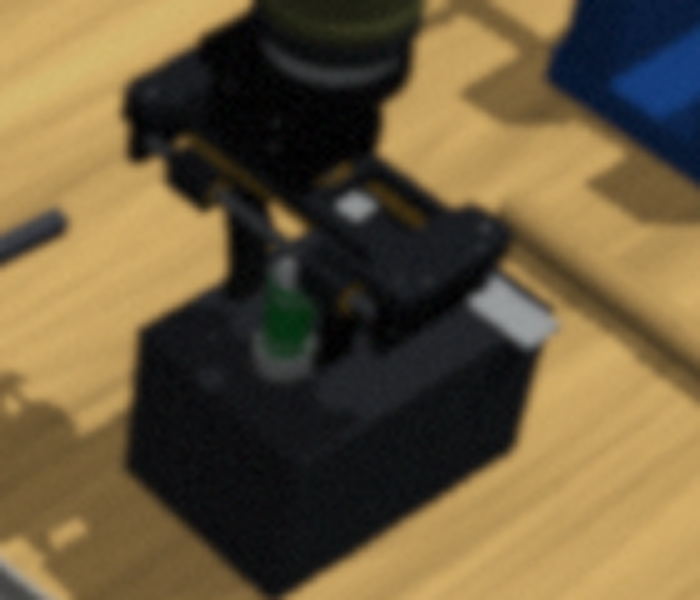

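The gauge's green handle at (288,320) stands between the open fingers and the cap is clear of the palm. Closing gently.

Request:
play_rows(increments=[[[0,0,0,0,0,0,-0.2],[0,0,0,0,0,0,-0.4],[0,0,0,0,0,0,-0.5],[0,0,0,0,0,0,-1],[0,0,0,0,0,0,-1],[0,0,0,0,0,0,-1]]], squeeze=12)

```text
time: 18.2
position: [0.5253, 0.2426, 0.2009]
tool_rot: [2.22, 2.222, 0.001]
ft_force: [1.6, -0.4, -0.6]
grip_width: 0.272
grip_force: 12.0
```

Request:
play_rows(increments=[[[0,0,0,0,0,0,-1],[0,0,0,0,0,0,-1]]])

```text
time: 18.4
position: [0.5253, 0.2427, 0.2009]
tool_rot: [2.22, 2.222, 0.001]
ft_force: [2.3, 0.4, 0.1]
grip_width: 0.271
grip_force: 12.0
```

Request:
play_rows(increments=[[[0,0,-0.02,0,0,0,-1],[0,0,-0.05,0,0,0,-1],[0,0,-0.08,0,0,0,-1],[0,0,-0.12,0,0,0,-1],[0,0,-0.15,0,0,0,-1],[0,0,-0.15,0,0,0,-1],[0,0,-0.15,0,0,0,-1]]])

```text
time: 19.1
position: [0.5251, 0.2428, 0.2166]
tool_rot: [2.22, 2.222, 0.001]
ft_force: [3.4, -0.0, -0.1]
grip_width: 0.272
grip_force: 12.0
```

```bash
python3 - <<'E'
from h import *
def green(I):
    h=cv2.cvtColor(I,cv2.COLOR_BGR2HSV); return blobs(((h[...,0]>40)&(h[...,0]<90)&(h[...,1]>80)).astype(np.uint8),(398,160,420,202),8)
print(green(cv2.imread("pics/s5.png")))
b=ctrl.get_image("scene")[:,:,::-1];print(green(b)); cv2.imwrite("pics/s7.png",b)
s=ctrl.get_state();print(s["ft_force"],s["torque"],s["position"])
for z in(.12,.135): print(z,proj("scene",(.525,.2427,z)))
E
```

```text
[(array([407.3, 183.6]), [402, 177, 12, 14, 119])]
[(array([406. , 178.3]), [401, 170, 11, 17, 117])]
[ 2.93056299 -0.49733941 -1.18280787] [-0.17603737 -0.72919177  0.01430104] [0.5250598  0.24277642 0.21644719]
0.12 [407.17929049 187.89291023]
0.135 [407.86103118 183.7151132 ]
```

The gauge is rising with the tool: the lower edge of the green moved 4 px, about 15 mm. Easing 0.5 mm in +x to take off the side load, and continuing.

Request:
play_rows(increments=[[[0,0.005,-0.02,0,0,0,-1],[0,0.005,-0.06,0,0,0,-1],[0,0.005,-0.1,0,0,0,-1],[0,0.005,-0.14,0,0,0,-1],[0,0.005,-0.18,0,0,0,-1],[0,0.005,-0.2,0,0,0,-1],[0,0.005,-0.2,0,0,0,-1]]])

```text
time: 19.85
position: [0.5252, 0.2428, 0.2363]
tool_rot: [-2.22, -2.222, -0.0]
ft_force: [1.5, -0.5, -2.5]
grip_width: 0.272
grip_force: 12.0
```

Request:
play_rows(increments=[[[0,0,-0.02,0,0,0,-1],[0,0,-0.06,0,0,0,-1],[0,0,-0.1,0,0,0,-1],[0,0,-0.14,0,0,0,-1],[0,0,-0.18,0,0,0,-1],[0,0,-0.2,0,0,0,-1],[0,0,-0.2,0,0,0,-1]]])

```text
time: 20.55
position: [0.5253, 0.2429, 0.2563]
tool_rot: [-2.22, -2.223, -0.001]
ft_force: [0.8, 1.3, -2.1]
grip_width: 0.271
grip_force: 12.0
```

```bash
python3 - <<'E'
from h import *
b=ctrl.get_image("scene")[:,:,::-1]; cv2.imwrite("pics/c8.png",cv2.resize(b[140:220,365:465],(750,600),interpolation=2))
s=ctrl.get_state();print(s["position"],cv2.Rodrigues(s["tool_rot"])[0][:,2],s["ft_force"],s["torque"],s["grip_width"],s["grip_force"])
E
```

```text
[0.5252663  0.24286255 0.25597866] [-3.87532061e-05  2.72846801e-04 -9.99999962e-01] [ 0.61938794  0.02245658 -2.69901683] [-0.07618213  0.08854888  0.05474332] 0.273328474352503 11.989482085510303
```

View pics/c8.png

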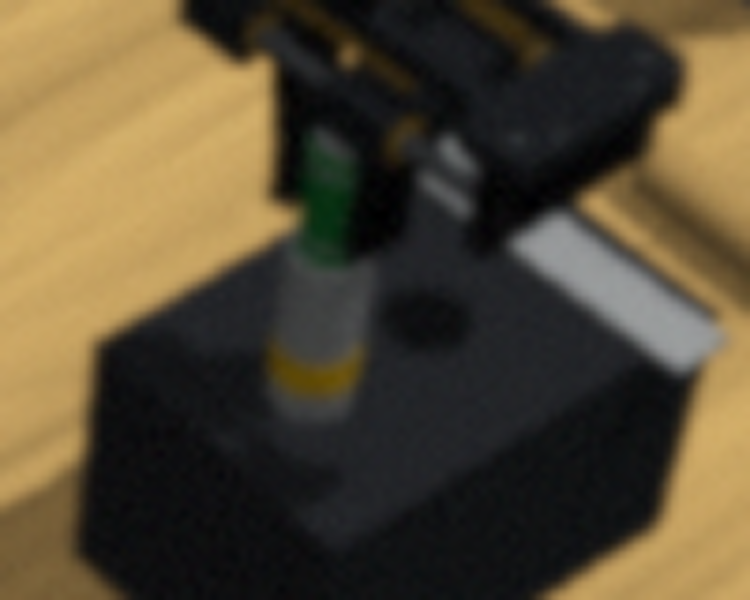

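The yellow band at crop (315,372) is fully clear with about 10 mm of steel below it, and no red shows. The lift is about 55 mm, so the foot is about 35 mm below the mouth, and side forces are under 1.5 N. Letting it settle, then handing in.

Request:
play_rows(increments=[[[0,0,0,0,0,0,-1],[0,0,0,0,0,0,-1],[0,0,0,0,0,0,-1],[0,0,0,0,0,0,-1],[0,0,0,0,0,0,-1]]])

```text
time: 21.1
position: [0.5253, 0.2427, 0.2557]
tool_rot: [-2.22, -2.223, 0.0]
ft_force: [0.7, -0.1, -2.5]
grip_width: 0.272
grip_force: 12.0
```

```bash
python3 -c "
from bench import ctrl
s=ctrl.get_state();print(s['position'],s['ft_force'],s['grip_force']);print(ctrl.close_job())"
```

```text
[0.52529694 0.24274317 0.25571839] [ 0.67577764 -0.11718677 -2.54453522] 11.989733871805583
the job is handed in; nothing more can be done
None
```

The job is handed in, with no verdict returned: both grey cores stand in the blue tote, the offcut was left in the tray, and the gauge is held upright and still with its yellow band clear, the red hidden, and its foot about 35 mm below the mouth.

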